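# Draw a brass bar through the gauge plate with locking pliers

## Task

Gauge the brass bar: push the pliers carriage up until the bar's nose sits at the bottom of the open jaws, squeeze the two plier handles together until they snap over centre and stay locked, and draw the bar through the steel gauge plate until you feel its shoulder butt against the plate with a light tug of about 10 N, never hauling on it. Then flick the release lever (do not pry the handles apart) so that the jaws spring open, and leave the bar with its shoulder still up against the plate. Leave the glue bottle, the screwdriver and the wooden offcut alone.

Things in the scene. Friction and masses are not known exactly. Their poses are not given: they have to be found in the camera images.
- drawbench: Fixed plywood board 480 x 120 x 20 mm: at its -x end a raised wooden bed (top 50 mm above the table) for the bar, at its +x end a rail for the pliers carriage. Origin on the table, on the centre line; +x is the draw direction (carriage and bar slide along it), z up. The board spans x -200 to +280 mm, y -60 to +60 mm.
- gauge: Upright steel gauge plate 10 x 90 mm, top 85 mm above the table, fixed across the bench. Its frame is that of the drawbench: the plate spans x -40 to -30 mm, its window (25.2 mm wide, z 50 to 66 mm) is on the centre line.
- bar: Loose brass bar, about 0.35 kg: head 55 x 36 x 22 mm, then a shank 108 long, 20 wide, 12 thick, its last 12 mm (the nose) 14 wide. Lies on the bed, head behind the plate, shank through the window. Origin: underside, at the shoulder where head meets shank; +x to the nose. Fully drawn, the origin is at x = -40 mm in the drawbench frame. Slides with 1 to 4 N of drag.
- nose (a point): Middle of the end face of the bar's nose, 6 mm above the underside. Same axes as the bar.
- throat (a point): Bottom of the pliers' mouth on the carriage, on the centre line, 56 mm above the table: the bar's nose goes in until it touches this. The jaws reach 30 mm from here towards -x; mouth 23.5 mm wide when open; fixed jaw at -y, moving jaw with a sprung pad at +y. Axes as the drawbench.
- grip (a point): Where to squeeze: on the carriage, midway between the shut handles, 59 mm above the table, 98 mm to +x of the throat. Axes as the drawbench. Handles: two steel bars along x, 12 mm thick, z 48 to 70 mm above the table. Fixed one at y -22 to -10 mm, x -70 to +34. Moving one: shut y +10 to +22; open, its outer face here is at y = +37; it ends at x = +44. Carriage deck below: top 42 mm up, 50 wide.
- ears (a point): Middle of the rear faces of the carriage's two push ears, 18 mm to -x of the grip point, 58 mm above the table. The ears are 16 mm thick in x, 44 to 72 mm above the table, and stick out at y -60 to -22 mm and +36 to +60 mm: fingers that straddle the handles can push the carriage towards -x against them. Axes as the drawbench.
- tongue (a point): Top of the upright tongue of the release lever, 98 mm above the table (lower end 51 mm), 18 mm in x by 6 mm in y, 75 mm to +x of the grip point, past the handles' ends; y = -2 mm at rest. To release, push the tongue sideways to +y (the moving handle's side), 20 to 40 mm, with 1 to 5 N; it swings about a pivot 113 mm to -x of it and pries the handle back over centre.
- carriage (a joint): Position of the pliers carriage along the rail, m: 0 is fully forward (throat 36 mm in front of the plate), 0.100 is fully back; friction 1.5 N.
- handle (a joint): Angle of the moving handle, rad: 0 open, 0.18 dead centre, about 0.225 shut against its stop (up to 0.25 while squeezed hard). Shut, the handles measure 44 mm over both. A spring opens it. With the bar in the jaws about 10 N at the grip point brings it past centre; then it stays shut by itself and clamps with about 50 N. Without the bar it springs open again.
- release (a joint): Angle of the release lever, rad: 0 at rest, up to 0.42 when its tongue is pushed to +y; with the pliers locked they spring open at about 0.16 to 0.2. A weak spring returns it.
- glue: White glue bottle, 54 mm across, 130 mm tall, standing. Bystander. Origin: centre of its underside.
- driver: Screwdriver, 190 mm long, lying. Bystander. Origin: middle, underside.
- offcut: Wooden offcut 120 x 50 x 30 mm. Bystander. Origin: centre of its underside.

How it is judged:
By the outcome, as a careful person would: the job done as asked, in the order asked, and still so for the second after the job is handed in, with the robot touching nothing.
It also fails if it takes over 42 s, if anything falls off the work surface, if the arm or the gripper's body presses on something with over 40 N, if the wrist force passes 120 N, or if a joint passes its speed limit or range.

## Robot

A 6-joint arm with a two-finger parallel gripper is mounted at the origin on the work surface. World frame = base frame: x ahead of the robot, y to its left, z up, the work surface at z = 0. Lengths are in m, angles in rad, forces in N, time in s.
With the tool pointing down it reaches from about 0.25 to 0.725 m from the base axis. Payload 4 kg.
Tool frame: the origin (TCP) lies midway between the tips of the shut fingers; the grasp point (between the pads) lies bot.pinch_z behind it (bot.pinch_z is the distance from the TCP to the grasp point, in m); z points along the fingers, y is the line along which they close (so a half turn about z gives the same grasp; the last joint's range is limited). The gripper opens to 85 mm and grips with 20 to 120 N. Pads are 22 mm wide; open, the fingers measure 114 mm over their backs; the gripper's body (76 mm by 85 mm) begins 54 mm behind the grasp point. The pads swing forward as they close: fully open they stand 13 mm farther back than shut.
Start: joints at [1.156, 0.241, 0.005, 1.335, 0, 1.571], TCP at [0.202, 0.458, 0.231] pointing down, gripper open.
Joint ranges: [-2.72, 2.72], [-1.05, 1.87], [-1.09, 1.28], [-1.99, 2.15], [-1.42, 1.44], [-3.14, 3.14]. Speed limits (rad/s): [2.79, 2.79, 3.14, 3.14, 3.14, 3.14].

## Interface

Orientations are given as a unit quaternion [x, y, z, w].
In Python, from workcell import bot, cams, workorder gives the robot as it stands (bot), with the cameras (cams) and the job (workorder).
- The arm moves only by the shell command python3 jog.py 'ROWS'. ROWS is a JSON list of rows, 1 to 10 of them, each of 7 numbers: a rotation vector rx, ry, rz in rad, then dx, dy, dz in m, then the finger opening in m; each row is the pose to reach, as a shift and turn from the pose commanded when the command began, along the tool's axes at that moment; what a row does not reach only later rows make up. A row lasts 1/8 s, in which the tool goes at most 0.0625 m and 0.188 rad, less where a joint would pass 70% of its speed; a pose out of reach is approached as far as the arm can. The fingers move at their own pace and stop on an object; the grip force is fixed at half the most. Time passes only in rows, so rows that do not move let the fingers close. It prints the time, the measured TCP pose, the force, the opening and the grip force at its end.
- bot.get_obs(): the state, without advancing time (a new reading comes with each control period).
- cams.camera(name): name is "scene" or "top" or "wrist"; returns the picture (480x640x3 uint8, red, green, blue); there is no depth.
- cams.calibration(name): a dict with "mtx" (3x3 intrinsics, pixels), "k1" (the pictures are not rectified: a ray, as slopes to the right and down, at radius r is drawn at 1 + k1 r^2 times it, then the intrinsics apply), "R" (3x3) and "t" (3): a world point X has camera coordinates R X + t. Camera axes: x right, y down, z forward; pixel columns grow to the right and rows downward; lengths in m; the calibration is good to about 2 mm. A picture is of the moment at which its call begins: read the wrist's pose just before it. calibration takes no time and is no camera call; for the wrist camera it gives the pose at the moment of the call.
- workorder.job_done(): hands the job in; it is judged then, once.
The state is a dict: "clock": time; "joint_pos": joint angles; "joint_vel": joint speeds; "tau": joint torques, N m; "eef_pos": TCP position; "tool_rot": TCP orientation; "ft_force": force on the tool from outside, world axes, zero at the start; "ft_torque": the same for the moment, N m; "grip_width": finger opening in m; "grasp_force": force on a finger pad.
Only numpy, scipy, OpenCV 4.12 (cv2) and the standard library are available. Lean on these libraries where they do the work, as an engineer would, in place of code of your own. Each camera call takes 0.05 s, during which the arm holds its last target. There are 200 camera calls.

## Working session

There is one attempt and no reset: what is moved stays moved. The work goes in short steps, Python scripts to look and compute and a shell command to move; the robot and the scene stay as the last step left them, time stands still between calls to the robot, and variables do not carry over. Pictures are saved under pics/ and viewed, at most 10 in all, crops included, and the job is handed in when it is done.

```bash
ls; mkdir -p pics
python3 - <<'E'
from workcell import bot, cams, workorder
import cv2
for n in("scene","top"):
    cv2.imwrite(f"pics/{n}0.png",cams.camera(n)[:,:,::-1])
    c=cams.calibration(n);print(n,c)
o=bot.get_obs();print(o["clock"],o["eef_pos"],o["tool_rot"],bot.pinch_z,o["grip_width"])
E
```

```text
jog.py
pics
workcell.py
scene {'mtx': array([[527.00285221,   0.        , 325.85005078],
       [  0.        , 527.00285221, 240.33864155],
       [  0.        ,   0.        ,   1.        ]]), 'k1': -0.00804229015771455, 'R': array([[-0.7345138 ,  0.67826681,  0.02106225],
       [ 0.40391655,  0.46193188, -0.78960139],
       [-0.54528974, -0.57146572, -0.61325853]]), 't': array([ 0.4687137 , -0.09959642,  1.25850566])}
top {'mtx': array([[539.14716989,   0.        , 324.60992957],
       [  0.        , 539.14716989, 245.45229491],
       [  0.        ,   0.        ,   1.        ]]), 'k1': -0.11254706155990839, 'R': array([[-0.02752107, -0.99946926,  0.01742929],
       [-0.9810639 ,  0.02366199, -0.19223352],
       [ 0.19171908, -0.02238972, -0.98119442]]), 't': array([-0.09373765,  0.56036554,  0.85381863])}
0.1 [0.20126704 0.45706829 0.23049237] [ 2.05911591e-01  9.78570127e-01 -9.42917750e-04 -1.83810223e-04] 0.0187 0.08530289627090193
```

View pics/scene0.png

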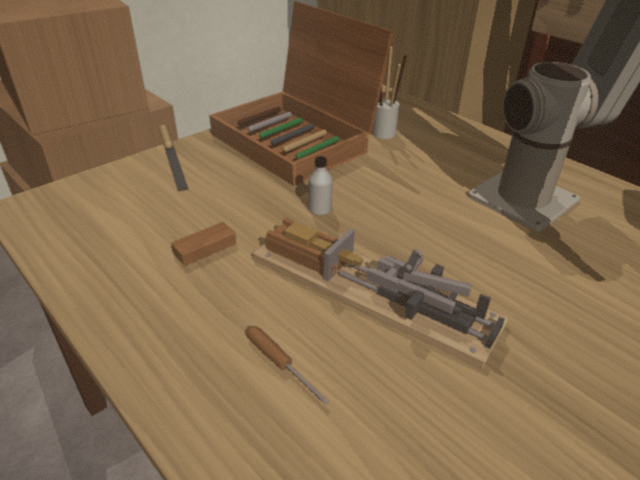

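View pics/top0.png

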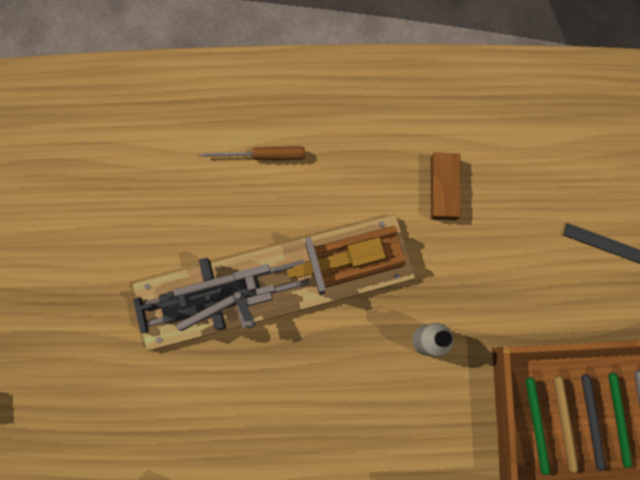

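The scene view shows the bench with the pliers, tongue and bar. In the top view the board corners are at about (133,283), (395,215), (413,278) and (148,348). The plate is near (315,265), the bar head near (367,252), and bench +x points left, towards world +y. Next I'll refine these positions with an enlarged crop.

```bash
cat > h.py <<'E'
import numpy as np,cv2
from workcell import bot, cams, workorder
def ray(c,uv):
    x=cv2.undistortPoints(np.float64([[uv]]),c["mtx"],np.float64([c["k1"],0,0,0]))[0,0]
    return -c["R"].T@c["t"], c["R"].T@np.r_[x,1]
def plane(c,uv,z):
    o,d=ray(c,uv); return o+d*(z-o[2])/d[2]
def proj(c,P):
    P=np.float64(P).reshape(-1,3)
    return cv2.projectPoints(P,cv2.Rodrigues(c["R"])[0],c["t"],c["mtx"],np.float64([c["k1"],0,0,0]))[0][:,0]
def tri(c1,u1,c2,u2):
    o,d=ray(c1,u1);p,e=ray(c2,u2)
    s=np.linalg.lstsq(np.c_[d,-e],p-o,rcond=None)[0]
    a,b=o+d*s[0],p+e*s[1]; return (a+b)/2,np.linalg.norm(a-b)
E
python3 - <<'E'
from h import *
c=cams.calibration("top")
q=[plane(c,u,.02) for u in[(133,283),(395,215),(413,278),(148,348)]]
for a in q:print(a)
print([np.linalg.norm(q[i]-q[(i+1)%4]) for i in range(4)])
im=cv2.imread("pics/top0.png")[205:355,125:425]
cv2.imwrite("pics/top0c.png",cv2.convertScaleAbs(cv2.resize(im,(800,400),interpolation=cv2.INTER_CUBIC),alpha=1.5))
im=cv2.imread("pics/scene0.png")[210:370,245:515]
cv2.imwrite("pics/scene0c.png",cv2.convertScaleAbs(cv2.resize(im,(810*800//810,474),interpolation=cv2.INTER_CUBIC),alpha=1.5))
E
```

```text
[0.50597986 0.22703063 0.02      ]
[ 0.61684067 -0.23581717  0.02      ]
[ 0.50312976 -0.2614425   0.02      ]
[0.39354381 0.19744824 0.02      ]
[np.float64(0.4759392851253561), np.float64(0.1165625449994173), np.float64(0.47179422609457333), np.float64(0.11626255543801392)]
```

View pics/top0c.png

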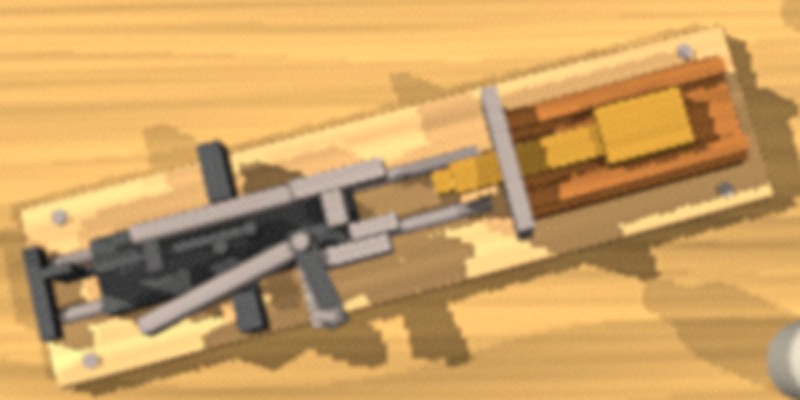

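View pics/scene0c.png

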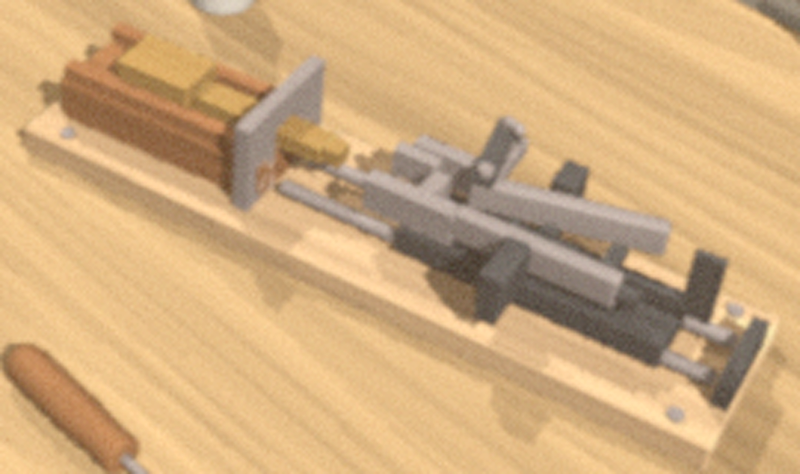

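```bash
cat >> h.py <<'E'
T=lambda u,v:(125+u*300/800,205+v*150/400)
S=lambda u,v:(245+u*270/800,210+v*160/474)
E
python3 - <<'E'
from h import *
ct,cs=cams.calibration("top"),cams.calibration("scene")
pr={"A(-200,-60,20)":((723,28),(22,128)),"B(280,-60,20)":((22,210),(705,450)),"C(280,60,20)":((60,387),(775,318)),
"plate -y top(-35,-45,85)":((489,92),(240,133)),"plate +y top(-35,45,85)":((524,232),(320,62)),
"nose top":((437,183),(345,148)),"fixed handle end":((135,235),(615,290)),"mov handle end":((148,325),(665,235)),
"ear -y":((212,148),(505,245)),"ear +y":((252,325),(575,168)), "headback -y":((683,92),(135,42)),"headback+y":((692,142),(125,65))}
for k,(a,b) in pr.items():
    p,e=tri(ct,T(*a),cs,S(*b)); print(k,p.round(4),"gap",round(e,4))
X=np.float64([[-200,-60],[280,-60],[280,60],[-200,60]])/1e3
W=np.float64([plane(ct,T(*u),.02)[:2] for u in[(723,28),(22,210),(60,387),(775,187)]])
W2=np.float64([plane(cs,S(*u),.02)[:2] for u in[(22,128),(705,450),(775,318)]])
print("corner diff top-scene mm",((W[:3]-W2)*1e3).round(1))
XX=np.r_[X,X[:3]];WW=np.r_[W,W2]
def fit(X,W):
    a=X-X.mean(0);b=W-W.mean(0)
    th=np.arctan2((a[:,0]*b[:,1]-a[:,1]*b[:,0]).sum(),(a*b).sum())
    R=np.array([[np.cos(th),-np.sin(th)],[np.sin(th),np.cos(th)]])
    t=W.mean(0)-R@X.mean(0);return th,R,t,((X@R.T+t-W)*1e3).round(1)
for a,b in((X,W),(X[:3],W2),(XX,WW)):
    th,R,t,r=fit(a,b);print(np.degrees(th),t,r.tolist())
for k,(a,b) in pr.items():
    p,e=tri(ct,T(*a),cs,S(*b)); print(k,((p[:2]-t)@R*1e3).round(1),(p[2]*1e3).round(1))
E
```

```text
A(-200,-60,20) [ 0.6168 -0.2385  0.0174] gap 0.0007
B(280,-60,20) [0.5051 0.2266 0.0185] gap 0.0009
C(280,60,20) [0.3903 0.1981 0.0188] gap 0.0012
plate -y top(-35,-45,85) [ 0.5637 -0.0817  0.0811] gap 0.0013
plate +y top(-35,45,85) [ 0.4766 -0.1007  0.0815] gap 0.0005
nose top [ 0.5095 -0.0465  0.0618] gap 0.0026
fixed handle end [0.4823 0.1408 0.0603] gap 0.0001
mov handle end [0.4257 0.1326 0.0618] gap 0.003
ear -y [0.529  0.0903 0.089 ] gap 0.0072
ear +y [0.4247 0.066  0.0698] gap 0.0008
headback -y [ 0.5568 -0.1972  0.0842] gap 0.0087
headback+y [ 0.5394 -0.2144  0.044 ] gap 0.0119
corner diff top-scene mm [[-2.9 -1.7]
 [-2.1 -0.3]
 [-2.1  0.1]]
103.89380598758311 [ 0.51424169 -0.05866812] [[4.6, -0.6], [0.6, 1.0], [-1.2, 0.5], [-4.0, -0.9]]
103.58353658553753 [ 0.5145688  -0.05838585] [[1.1, -2.6], [0.4, 1.1], [-1.5, 1.6]]
103.7543321991987 [ 0.51448286 -0.05854904] [[4.4, -0.8], [1.5, 1.1], [-0.3, 0.9], [-4.3, -0.7], [1.6, -2.5], [-0.5, 0.9], [-2.4, 1.0]]
A(-200,-60,20) [-199.1  -56.6] 17.4
B(280,-60,20) [279.2 -58.7] 18.5
C(280,60,20) [278.8  59.6] 18.8
plate -y top(-35,-45,85) [-34.2 -42.3] 81.1
plate +y top(-35,45,85) [-31.9  46.8] 81.5
nose top [12.8  1.9] 61.8
fixed handle end [201.3 -16.1] 60.3
mov handle end [206.8  40.8] 61.8
ear -y [141.1 -49.5] 89.0
ear +y [142.3  57.6] 69.8
headback -y [-144.7   -8.2] 84.2
headback+y [-157.3   12.9] 44.0
```

Board yaw is about 103.6° with the origin near (0.514, -0.058). Heights check to within 2–4 mm. The carriage grip point is near bench x = 167 mm and the nose near x = 13 mm. I'll hover above the grip point and refine with the wrist camera.

```bash
cat >> h.py <<'E'
from scipy.spatial.transform import Rotation as Ro
YAW=np.radians(103.6);O=np.array([.5145,-.0585])
def b2w(x,y,z):
    c,s=np.cos(YAW),np.sin(YAW);return np.array([O[0]+(c*x-s*y)/1e3,O[1]+(s*x+c*y)/1e3,z/1e3])
def w2b(p):
    c,s=np.cos(YAW),np.sin(YAW);d=(np.array(p)[:2]-O)*1e3;return np.array([c*d[0]+s*d[1],-s*d[0]+c*d[1],p[2]*1e3])
def state():
    o=bot.get_obs();R=Ro.from_quat(o["tool_rot"]).as_matrix()
    print("t",round(o["clock"],2),"bench",w2b(o["eef_pos"]).round(1),"w",o["grip_width"],"F bench",(w2b(np.r_[o["ft_force"][:2]/1e3+O,o["ft_force"][2]/1e3])).round(1),"g",o["grasp_force"]);return o,R
def go(x,y,z):
    "tool-axes shift and turn to put TCP at bench point, pads closing along bench y, tool down"
    o,R=state()
    yb=-np.array([-np.sin(YAW),np.cos(YAW),0]);zt=np.array([0,0,-1.]);G=np.c_[np.cross(yb,zt),yb,zt]
    print("shift",(R.T@(b2w(x,y,z)-o["eef_pos"])).round(4),"rotvec",Ro.from_matrix(R.T@G).as_rotvec().round(4))
E
python3 -c "
from h import *
go(172,4,200)"
R='[-0.0018,0.0009,0.9186,-0.3869,-0.2113,0.0309,0.085]'; python3 jog.py '[[0,0,0.18,-0.05,-0.027,0.004,0.085],[0,0,0.36,-0.1,-0.055,0.008,0.085],[0,0,0.54,-0.15,-0.082,0.012,0.085],[0,0,0.72,-0.2,-0.11,0.016,0.085],[-0.001,0,0.9,-0.25,-0.137,0.02,0.085],[-0.002,0.001,0.919,-0.3,-0.164,0.024,0.085],[-0.002,0.001,0.919,-0.35,-0.191,0.028,0.085],[-0.002,0.001,0.919,-0.387,-0.211,0.031,0.085],[-0.002,0.001,0.919,-0.387,-0.211,0.031,0.085],[-0.002,0.001,0.919,-0.387,-0.211,0.031,0.085]]'
python3 - <<'E'
from h import *
go(172,4,200)
c=cams.calibration("wrist");im=cams.camera("wrist")
cv2.imwrite("pics/w1.png",cv2.convertScaleAbs(im[:,:,::-1],alpha=1.4))
np.savez("w1.npz",**c); print(c["k1"])
E
```

```text
clock: 1.35
eef_pos: [0.47, 0.1086, 0.1998]
tool_rot: [0.619, 0.786, 0.001, -0.001]
ft_force: [-0.9, -0.0, -1.8]
grip_width: 0.085
grasp_force: 0.0
t 1.35 bench [172.8   3.9 199.8] w 0.08501201822052641 F bench [ 0.2  0.9 -1.8] g 0.0
shift [-0.0008 -0.0001 -0.0002] rotvec [-0.0002 -0.0022 -0.0007]
-0.05880009626427129
```

View pics/w1.png

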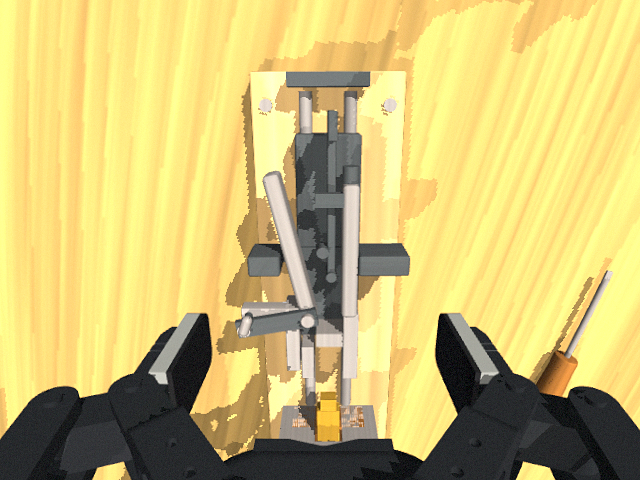

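The wrist view shows the bench axis vertical with +x up. The board's +x corners are at (251,72) and (406,72). The ears' rear edge is at row 243, x 249–409. The fixed handle ends at (352,168), the moving handle at (272,173). The tongue is near (332,112) and the nose tip near (328,393).

Run:
```python
from h import *
c=dict(np.load("w1.npz"));c["k1"]=float(c["k1"])
ct=cams.calibration("top")
for n,u,z in[("board+y",(251,72),20),("board-y",(406,72),20),("board -y mid",(401,300),20),("ear-y rear out",(408,244),72),("ear+y rear out",(251,244),72),("fix end",(352,167),70),("fix end hi outer",(359,180),70),("fixed inner",(345,180),70),("mov end",(272,173),70),("tongue top far",(332,110),98),("tongue near",(332,133),98),("nose",(328,393),62),("jaw tip -y",(350,378),70),("nose L",(318,393),62),("nose R",(337,393),62)]:
    print(n,w2b(plane(c,u,z/1e3)).round(1))
# heights from two views (top + wrist)
for n,a,b in[("fix end top",(135,232),(345,183)),("mov end",(143,322),(266,180)),("nose",(437,183),(328,393)),("ear+y rear out",(243,330),(249,245)),("ear-y rear out",(200,147),(408,244))]:
    p,e=tri(ct,T(*a),c,b);print(n,w2b(p).round(1),"gap mm",round(e*1e3,1))
print("tongue top predicted px wrist",proj(c,[b2w(242,-2,98)]),"top",proj(ct,[b2w(242,-2,98)]))
print("rear ear pred",proj(c,[b2w(149,60,72),b2w(149,-60,72)]))
```

```text
board+y [278.6  58.8  20. ]
board-y [278.6 -58.3  20. ]
board -y mid [ 87.6 -65.6  20. ]
ear-y rear out [159.1 -56.6  72. ]
ear+y rear out [159.2  56.1  72. ]
fix end [213.9 -15.3  70. ]
fix end hi outer [205.  -20.3  70. ]
fixed inner [205.  -10.7  70. ]
mov end [209.8  39.2  70. ]
tongue top far [251.3  -0.9  98. ]
tongue near [238.2  -1.   98. ]
nose [20.3  0.3 62. ]
jaw tip -y [ 42.1 -17.6  70. ]
nose L [20.3  8.9 62. ]
nose R [20.3 -7.4 62. ]
fix end top [200.8 -13.9  63.6] gap mm 5.9
mov end [205.3  41.2  76.2] gap mm 3.3
nose [11.7  0.  51.8] gap mm 0.2
ear+y rear out [151.3  59.6  54.1] gap mm 3.6
ear-y rear out [151.4 -61.5  49.7] gap mm 0.2
tongue top predicted px wrist [[333.71778665 126.36016397]] top [[146.67947632 305.36808833]]
rear ear pred [[246.50961592 257.25313383]
 [411.71941928 257.16351728]]
```

Run:
```python
import cv2
im=cv2.imread("pics/w1.png")[90:290,235:425]
cv2.imwrite("pics/w1c.png",cv2.resize(im,(570,600),interpolation=cv2.INTER_CUBIC))
```

```text
(no output)
```

View pics/w1c.png

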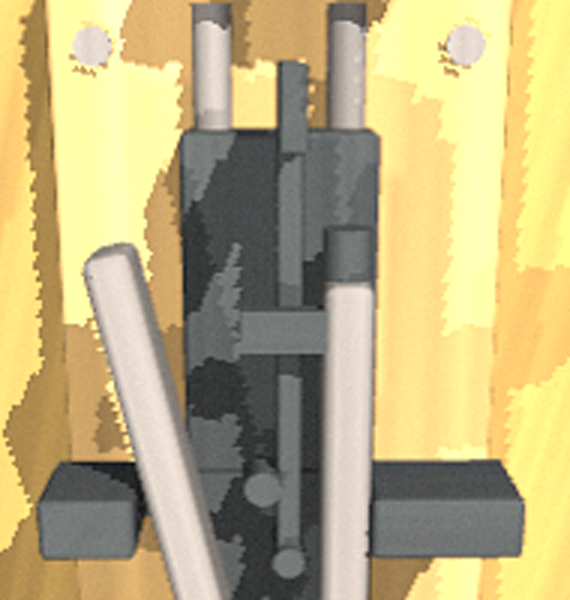

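Read with the camera geometry, the ears' rear top edge is at row 257 and the tongue top at rows 111–141. Both match the prediction for grip x = 167 and tongue x = 242 to within 1 mm. I'll descend straddling the handles, behind the ears.

```bash
python3 jog.py '[[0,-0.002,0,0,0,0.05,0.085],[0,-0.002,0,0,0,0.1,0.085],[0,-0.002,0,0,0,0.135,0.085],[0,-0.002,0,0,0,0.154,0.085],[0,-0.002,0,0,0,0.154,0.085]]'; python3 -c "
from h import *
go(160,4,46)"
```

```text
clock: 2.02
eef_pos: [0.4686, 0.1097, 0.0451]
tool_rot: [0.618, 0.786, -0.001, -0.001]
ft_force: [-0.5, -0.4, 0.1]
grip_width: 0.0851
grasp_force: 0.0
t 2.02 bench [174.3   5.   45.1] w 0.08514461946937324 F bench [-0.3  0.5  0.1] g 0.0
shift [-0.0143  0.001  -0.0009] rotvec [-0.0026  0.0001  0.0021]
```

```bash
python3 jog.py '[[0,0,0,-0.01,0.001,0,0.085],[0,0,0,-0.016,0.001,0,0.085],[0,0,0,-0.025,0.001,0,0.085],[0,0,0,-0.035,0.001,0,0.085],[0,0,0,-0.045,0.001,0,0.085],[0,0,0,-0.055,0.001,0,0.085],[0,0,0,-0.062,0.001,0,0.085],[0,0,0,-0.062,0.001,0,0.085]]'; python3 -c "
from h import *
state()"; for i in 1 2 3; do :; done; python3 jog.py '[[0,0,0,-0.002,0,0,0.085],[0,0,0,-0.003,0,0,0.085]]' ; python3 -c "
from h import *
state()
import cv2
c=cams.calibration('wrist');cv2.imwrite('pics/w2.png',cv2.convertScaleAbs(cams.camera('wrist')[:,:,::-1],alpha=1.4));cv2.imwrite('pics/t2.png',cams.camera('top')[:,:,::-1])"
```

```text
clock: 3.02
eef_pos: [0.486, 0.0477, 0.046]
tool_rot: [0.619, 0.785, -0.0, 0.0]
ft_force: [-0.3, 0.1, -0.3]
grip_width: 0.085
grasp_force: 0.0
t 3.02 bench [110.    2.7  46. ] w 0.08497986659110685 F bench [ 0.2  0.2 -0.3] g 0.0
clock: 3.28
eef_pos: [0.4864, 0.0461, 0.046]
tool_rot: [0.618, 0.786, 0.0, -0.0]
ft_force: [-1.0, 1.6, -0.2]
grip_width: 0.0848
grasp_force: 0.8
t 3.27 bench [108.3   2.7  46. ] w 0.0847879140105853 F bench [ 1.8  0.6 -0.2] g 0.7853863947093487
```

View pics/w2.png

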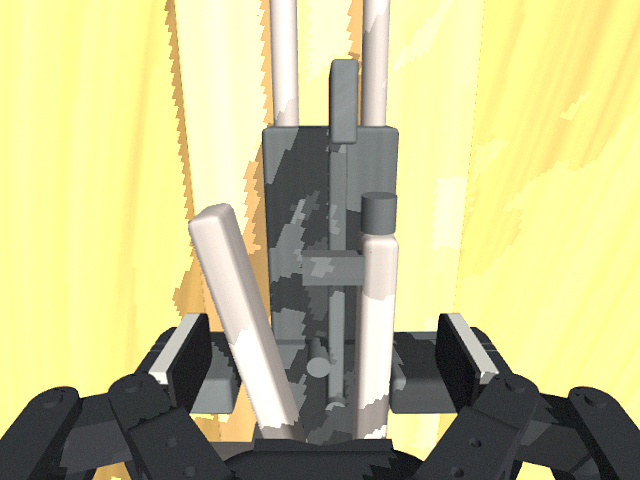

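The fingers straddle both handles at (190,350) and (450,350) and press on the ears. The handles are clear between them. I'll creep forward until the nose contact shows as extra force.

```bash
python3 jog.py '[[0,0,0,-0.001,0,0,0.085],[0,0,0,-0.002,0,0,0.085]]' |grep force; python3 -c "
from h import *
state()"; python3 jog.py '[[0,0,0,-0.001,0,0,0.085],[0,0,0,-0.002,0,0,0.085]]' |grep ft_; python3 -c "
from h import *
state()"; python3 jog.py '[[0,0,0,-0.001,0,0,0.085],[0,0,0,-0.002,0,0,0.085]]' |grep ft_; python3 -c "
from h import *
state();cv2.imwrite('pics/s3.png',cams.camera('scene')[:,:,::-1]);cv2.imwrite('pics/t3.png',cams.camera('top')[:,:,::-1])
a=[cv2.convertScaleAbs(cv2.resize(cv2.imread('pics/s3.png')[220:320,300:433],(800,600),interpolation=cv2.INTER_CUBIC),alpha=1.4)]
cv2.imwrite('pics/s3c.png',a[0])"
```

```text
ft_force: [-1.2, 0.3, -1.3]
grasp_force: 0.8
t 3.62 bench [106.1   2.6  46.1] w 0.08477472561665289 F bench [ 0.6  1.1 -1.3] g 0.767779815942049
ft_force: [-0.2, 1.2, -1.9]
t 3.88 bench [103.9   2.2  46.3] w 0.08506588445138558 F bench [ 1.3 -0.1 -1.9] g 0.7651587948203087
ft_force: [-0.7, 3.4, 0.1]
t 4.12 bench [102.4   2.2  46.3] w 0.08476531346440142 F bench [ 3.5 -0.1  0.1] g 1.9295396133964005
```

View pics/s3c.png

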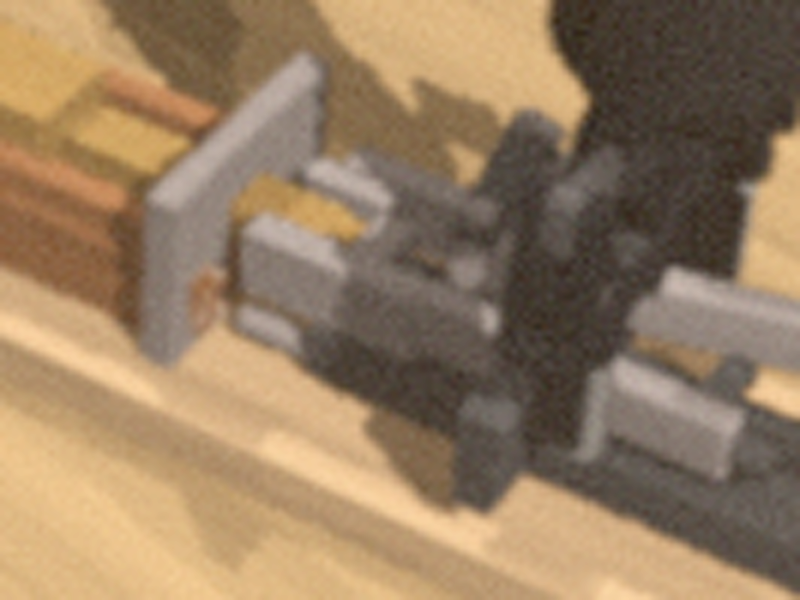

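The crop shows the nose at the bottom of the jaws, about (360,220). Force rose to 3.5 N at the predicted place. I'll push 2 mm more to confirm contact.

```bash
python3 jog.py '[[0,0,0,-0.001,0,0,0.085],[0,0,0,-0.002,0,0,0.085]]' |grep ft_; python3 -c "
from h import *
state()"; python3 jog.py '[[0,0,0,0,0,0,0.085],[0,0,0,0,0,0,0.085]]' |grep ft_; python3 -c "
from h import *
go(109.5,0,46)"
```

```text
ft_force: [-2.4, 3.5, -0.8]
t 4.47 bench [100.    2.2  46.3] w 0.08498889375635865 F bench [ 4.   1.5 -0.8] g 1.9211180838465225
ft_force: [-1.5, 2.9, -1.1]
t 4.72 bench [99.8  2.2 46.3] w 0.08517764649628497 F bench [ 3.2  0.8 -1.1] g 1.617025879531866
shift [0.0097 0.0022 0.0003] rotvec [ 0.0012  0.0005 -0.0005]
```

```bash
python3 jog.py '[[0,0,0,0.004,0.001,0,0.085],[0,0,0,0.007,0.002,0,0.085],[0,0,0,0.007,0.002,0,0.085],[0,0,0,0.007,0.002,0,0.065],[0,0,0,0.007,0.002,0,0.055]]'; python3 -c "
from h import *
state()"; python3 jog.py '[[0,0,0,0,0,0,0.05],[0,0,0,0,0,0,0.046],[0,0,0,0,0,0,0.043],[0,0,0,0,0,0,0.04],[0,0,0,0,0,0,0.04],[0,0,0,0,0,0,0.04]]'; python3 -c "
from h import *
state()"
```

```text
clock: 5.35
eef_pos: [0.4873, 0.0449, 0.046]
tool_rot: [0.619, 0.786, -0.001, -0.001]
ft_force: [-4.0, -2.3, 4.0]
grip_width: 0.0549
grasp_force: 2.3
t 5.35 bench [106.9   2.1  46. ] w 0.05489848772011271 F bench [-1.3  4.4  4. ] g 2.2513449273537844
clock: 6.1
eef_pos: [0.4897, 0.0454, 0.0468]
tool_rot: [0.619, 0.786, 0.001, 0.001]
ft_force: [-2.7, -0.9, 5.0]
grip_width: 0.0422
grasp_force: 59.9
t 6.1 bench [106.8  -0.3  46.8] w 0.04215912337983444 F bench [-0.3  2.8  5. ] g 59.892168045043945
```

The handles are squeezed to 42 mm, past their 44 mm shut width. Now I'll draw about 52 mm and then feel for the shoulder.

```bash
python3 jog.py '[[0,0,0,0.004,0,0,0.04],[0,0,0,0.01,0,0,0.04],[0,0,0,0.017,0,0,0.04],[0,0,0,0.024,0,0,0.04],[0,0,0,0.031,0,0,0.04],[0,0,0,0.038,0,0,0.04],[0,0,0,0.044,0,0,0.04],[0,0,0,0.049,0,0,0.04],[0,0,0,0.052,0,0,0.04],[0,0,0,0.052,0,0,0.04]]'|grep ft_; python3 -c "
from h import *
state()"; python3 jog.py '[[0,0,0,0.001,0,0,0.04],[0,0,0,0.002,0,0,0.04]]' |grep ft_; python3 -c "
from h import *
state();
im=cv2.convertScaleAbs(cams.camera('top')[:,:,::-1],alpha=1.5)[200:300,260:393]
im2=cv2.convertScaleAbs(cams.camera('scene')[:,:,::-1],alpha=1.5)[205:305,255:388]
cv2.imwrite('pics/d4.png',np.hstack([cv2.resize(im,(400,300),interpolation=cv2.INTER_CUBIC),cv2.resize(im2,(400,300),interpolation=cv2.INTER_CUBIC)]))"
```

```text
ft_force: [-2.4, -1.9, 6.3]
t 7.35 bench [158.5  -0.2  46.8] w 0.042217377047176825 F bench [-1.3  2.8  6.3] g 60.24712085723877
ft_force: [-1.9, -4.3, 7.1]
t 7.6 bench [159.9  -0.2  46.8] w 0.04228726330216845 F bench [-3.8  2.9  7.1] g 60.066649317741394
```

View pics/d4.png

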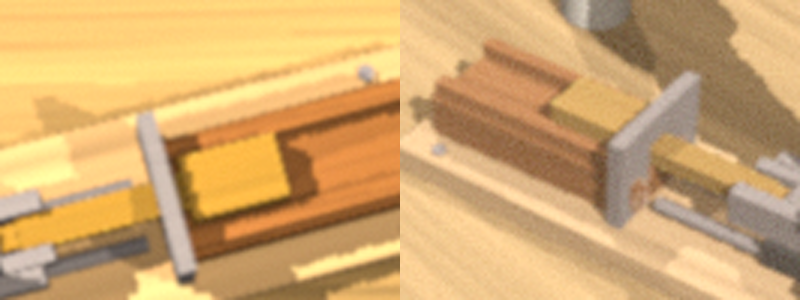

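The head is now a few mm behind the plate: left view, head front edge at (183,160), plate at (170,190). The bar follows the jaws. I'll creep on in 1–2 mm steps.

```bash
S='python3 -c "
from h import *
state()"'; python3 jog.py '[[0,0,0,0.001,0,0,0.04],[0,0,0,0.002,0,0,0.04]]' >/dev/null; eval "$S"; python3 jog.py '[[0,0,0,0.001,0,0,0.04],[0,0,0,0.002,0,0,0.04]]' >/dev/null; eval "$S"; python3 jog.py '[[0,0,0,0.0005,0,0,0.04],[0,0,0,0.001,0,0,0.04]]' >/dev/null; eval "$S"
```

```text
t 7.95 bench [161.9  -0.2  46.8] w 0.04201424610465635 F bench [-4.   3.   5.9] g 60.06866633892059
t 8.2 bench [163.9  -0.2  46.8] w 0.04227457251400348 F bench [-2.9  2.3  6. ] g 60.076133608818054
t 8.45 bench [164.9  -0.2  46.8] w 0.0417306200485841 F bench [-3.9  2.4  6.1] g 60.08597731590271
```

```bash
S='python3 -c "
from h import *
state()"'; python3 jog.py '[[0,0,0,0.0005,0,0,0.04],[0,0,0,0.001,0,0,0.04]]' >/dev/null; eval "$S"; python3 jog.py '[[0,0,0,0.0005,0,0,0.04],[0,0,0,0.001,0,0,0.04]]' >/dev/null; eval "$S"; python3 jog.py '[[0,0,0,0.0005,0,0,0.04],[0,0,0,0.001,0,0,0.04]]' >/dev/null; eval "$S"
```

```text
t 8.7 bench [165.9  -0.2  46.8] w 0.042426423595579604 F bench [-4.4  3.2  5.9] g 60.08782982826233
t 8.95 bench [166.3  -0.2  46.8] w 0.04240794930583491 F bench [-5.6  3.4  5.6] g 59.99636650085449
t 9.2 bench [166.3  -0.2  46.8] w 0.041954686518446756 F bench [-9.6  3.1  5.6] g 59.90957200527191
```

The shoulder butted at x = 166.3: position stopped while force climbed to 9.6 N. I'll give a slight tug to about 10 N, hold, then relax.

```bash
S='python3 -c "
from h import *
state()"'; python3 jog.py '[[0,0,0,0.0003,0,0,0.04],[0,0,0,0.0003,0,0,0.04],[0,0,0,0.0003,0,0,0.04]]' >/dev/null; eval "$S"; python3 jog.py '[[0,0,0,-0.001,0,0,0.04],[0,0,0,-0.0018,0,0,0.04],[0,0,0,-0.0018,0,0,0.04]]' >/dev/null; eval "$S"
```

```text
t 9.57 bench [166.4  -0.2  46.8] w 0.042133051299929565 F bench [-9.4  3.   5.9] g 59.893741607666016
t 9.95 bench [166.3  -0.2  46.8] w 0.0422483118028725 F bench [-3.2  2.3  6.8] g 60.190311670303345
```

```bash
python3 jog.py '[[0,0,0,-0.0008,0,0,0.04],[0,0,0,-0.0008,0,0,0.06],[0,0,0,-0.0008,0,0,0.085],[0,0,0,-0.0008,0,0,0.085],[0,0,0,-0.0008,0,0,0.085],[0,0,0,-0.0008,0,-0.04,0.085],[0,0,0,-0.0008,0,-0.1,0.085],[0,0,0,-0.0008,0,-0.12,0.085],[0,0,0,-0.0008,0,-0.12,0.085]]'
python3 - <<'E'
from h import *
state()
c=cams.calibration("wrist");cv2.imwrite("pics/w5.png",cv2.convertScaleAbs(cams.camera("wrist")[:,:,::-1],alpha=1.4))
go(241,-32,82)
E
```

```text
clock: 11.08
eef_pos: [0.4765, 0.1038, 0.1682]
tool_rot: [0.619, 0.786, 0.002, 0.002]
ft_force: [0.4, 0.1, 0.2]
grip_width: 0.0851
grasp_force: 0.0
t 11.07 bench [166.7  -1.2 168.2] w 0.08509483315385287 F bench [ 0.  -0.4  0.2] g 0.0
t 11.12 bench [1.667e+02 1.000e-01 1.664e+02] w 0.08486578732607042 F bench [-0.3 -0.2 -0.4] g 0.0
shift [0.0743 0.0318 0.0845] rotvec [ 0.0025  0.0002 -0.0003]
```

View pics/w5.png

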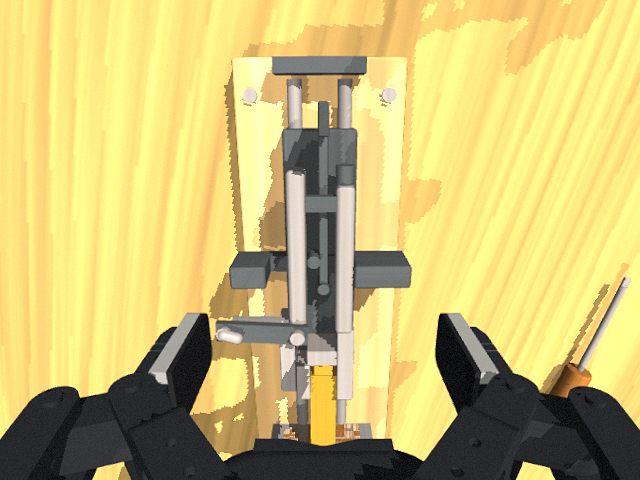

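The handles stand parallel and locked at (297,240) and (345,240), the bar is in the jaws at (322,400), and the tongue is at (323,115). I'll shut the fingers and go down on the tongue's -y side.

```bash
python3 jog.py '[[0,0,0,0.04,0.016,0,0],[0,0,0,0.074,0.032,0.02,0],[0,0,0,0.074,0.032,0.036,0],[0,0,0,0.074,0.032,0.036,0],[0,0,0,0.074,0.032,0.036,0],[0,0,0,0.074,0.032,0.07,0],[0,0,0,0.074,0.032,0.0915,0],[0,0,0,0.074,0.032,0.0915,0]]'
python3 - <<'E'
from h import *
state()
E
```

```text
clock: 12.12
eef_pos: [0.4877, 0.1819, 0.0738]
tool_rot: [0.619, 0.785, -0.001, -0.0]
ft_force: [-0.9, -0.5, -0.1]
grip_width: -0.0001
grasp_force: 0.0
t 12.12 bench [240.  -30.5  73.8] w -0.00011968047951431368 F bench [-0.3  1.  -0.1] g 0.0
```

```bash
S='python3 -c "
from h import *
state()"'; python3 jog.py '[[0,0,0,0,-0.008,0,0],[0,0,0,0,-0.014,0,0],[0,0,0,0,-0.02,0,0],[0,0,0,0,-0.026,0,0]]' >/dev/null; eval "$S";  python3 jog.py '[[0,0,0,-0.001,-0.005,0,0],[0,0,0,-0.002,-0.01,0,0]]' >/dev/null; eval "$S"; python3 jog.py '[[0,0,0,0,-0.004,0,0],[0,0,0,0,-0.008,0,0]]' >/dev/null; eval "$S"
```

```text
t 12.62 bench [240.7  -5.8  75.4] w 0.00010202504572482829 F bench [ 0.9 -0.4  1.3] g 0.0831626416038489
t 12.88 bench [238.6   4.5  74.8] w 0.00020583809891813217 F bench [0.7 0.2 0.4] g 0.10972199859679677
t 13.12 bench [238.6  12.4  74.7] w 0.0003508346907505997 F bench [ 0.1 -1.1  0. ] g 0.11970216786721721
```

Run:
```python
from h import *
state()
im=cv2.convertScaleAbs(cams.camera('scene')[:,:,::-1],alpha=1.5)[205:355,305:505]
im2=cv2.convertScaleAbs(cams.camera('wrist')[:,:,::-1],alpha=1.4)
cv2.imwrite('pics/r6.png',np.hstack([cv2.resize(im,(400,300),interpolation=cv2.INTER_CUBIC),cv2.resize(im2,(400,300))]))
```

```text
t 13.12 bench [238.6  12.4  74.7] w 0.0003508346907505997 F bench [ 0.1 -1.1  0. ] g 0.11970216786721721
```

View pics/r6.png

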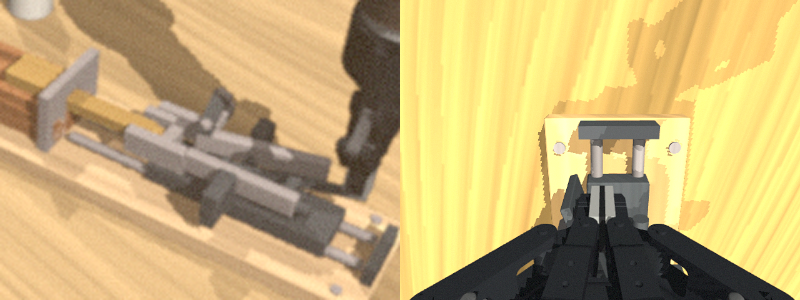

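The tongue is deflected to +y (right view, about (572,195)) and the moving handle looks swung out. I'll nudge 4 mm more, back off, lift and check.

```bash
python3 jog.py '[[0,0,0,0,-0.004,0,0],[0,0,0,0,0.015,0,0],[0,0,0,0,0.03,0,0],[0,0,0,0,0.044,0,0],[0,0,0,0,0.05,-0.04,0],[0,0,0,0,0.05,-0.09,0],[0,0,0,-0.03,0.06,-0.14,0],[0,0,0,-0.07,0.11,-0.15,0],[0,0,0,-0.07,0.15,-0.15,0],[0,0,0,-0.07,0.15,-0.15,0]]'
python3 - <<'E'
from h import *
state()
im=cv2.convertScaleAbs(cams.camera('scene')[:,:,::-1],alpha=1.5)[205:355,255:455]
im2=cv2.convertScaleAbs(cams.camera('top')[:,:,::-1],alpha=1.5)[205:355,150:350]
cv2.imwrite('pics/f7.png',np.hstack([cv2.resize(im,(400,300),interpolation=cv2.INTER_CUBIC),cv2.resize(im2,(400,300),interpolation=cv2.INTER_CUBIC)]))
E
```

```text
clock: 14.48
eef_pos: [0.6105, 0.1375, 0.223]
tool_rot: [0.619, 0.785, -0.0, 0.0]
ft_force: [0.4, -0.5, -0.9]
grip_width: 0.0002
grasp_force: 0.0
t 14.47 bench [ 167.9 -139.4  223. ] w 0.00016378366891662457 F bench [-0.5 -0.2 -0.9] g 0.0
```

View pics/f7.png

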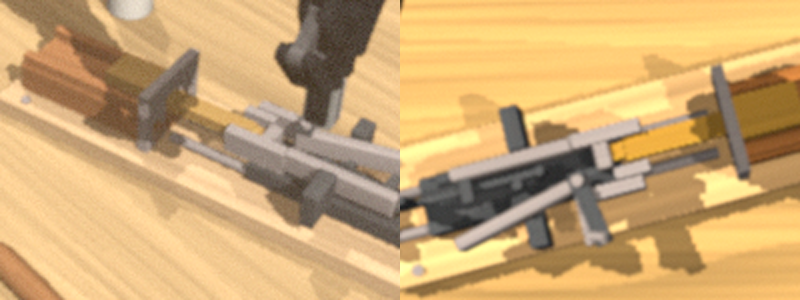

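The moving handle is swung open at (515,215) in the right view, and the bar's head is at the plate. I've viewed 12 pictures, two over the limit of 10, so the last check is numeric only.

Run:
```python
from h import *
def head(im):
    hsv=cv2.cvtColor(im,cv2.COLOR_RGB2HSV); return hsv
c=cams.calibration("top");im=cams.camera("top")
# sample colours along the bench line y=-9, z=72 (head top) and print profile; compare with d4-like positions
for y in(0,-9):
    for z,x0,x1 in((72,-125,-25),):
        xs=np.arange(x0,x1,3);p=proj(c,[b2w(x,y,z) for x in xs])
        s=[cv2.getRectSubPix(im,(1,1),tuple(map(float,q)))[0,0] for q in p]
        print(y,[(int(x),*map(int,v)) for x,v in zip(xs,s)])
state()
```

```text
0 [(-125, 137, 85, 42), (-122, 125, 77, 38), (-119, 106, 66, 32), (-116, 87, 56, 29), (-113, 85, 52, 25), (-110, 85, 53, 27), (-107, 87, 53, 26), (-104, 88, 54, 27), (-101, 87, 54, 26), (-98, 89, 55, 29), (-95, 88, 55, 27), (-92, 96, 68, 28), (-89, 100, 73, 27), (-86, 99, 73, 27), (-83, 100, 73, 27), (-80, 100, 73, 26), (-77, 100, 73, 27), (-74, 101, 74, 28), (-71, 100, 73, 27), (-68, 100, 73, 27), (-65, 101, 74, 27), (-62, 101, 74, 28), (-59, 101, 73, 28), (-56, 101, 74, 30), (-53, 100, 74, 27), (-50, 101, 74, 28), (-47, 102, 75, 28), (-44, 100, 74, 27), (-41, 99, 74, 32), (-38, 88, 76, 61), (-35, 83, 77, 73), (-32, 83, 78, 73), (-29, 75, 65, 56), (-26, 73, 53, 24)]
-9 [(-125, 141, 88, 44), (-122, 143, 89, 44), (-119, 142, 89, 44), (-116, 143, 90, 45), (-113, 144, 90, 45), (-110, 145, 90, 46), (-107, 132, 83, 42), (-104, 109, 69, 34), (-101, 101, 64, 33), (-98, 91, 56, 29), (-95, 89, 57, 27), (-92, 99, 70, 27), (-89, 102, 74, 29), (-86, 100, 73, 27), (-83, 101, 74, 29), (-80, 101, 74, 28), (-77, 102, 74, 28), (-74, 101, 74, 29), (-71, 101, 74, 28), (-68, 102, 74, 29), (-65, 101, 75, 28), (-62, 101, 74, 28), (-59, 102, 75, 28), (-56, 101, 74, 28), (-53, 102, 75, 29), (-50, 101, 74, 28), (-47, 101, 74, 28), (-44, 103, 75, 29), (-41, 101, 75, 32), (-38, 90, 76, 64), (-35, 83, 78, 74), (-32, 84, 76, 73), (-29, 74, 66, 60), (-26, 74, 55, 30)]
t 14.62 bench [ 168.9 -136.6  224.4] w -0.00013077277019086443 F bench [ 0.4 -0.5  0.1] g 0.0
```

Brass runs from about x = -94 right up to the plate at -40. That is the head's 55 mm length, so the shoulder is against the plate.

```bash
python3 -c "
from workcell import bot, cams, workorder
print(workorder.job_done())"
```

```text
the job is handed in; nothing more can be done
None
```

I handed the job in at about 14.7 s: the bar was clamped and drawn until its shoulder butted the plate with a tug of about 9.6 N, then the lever opened the jaws and the shoulder stayed against the plate (no verdict shown; I viewed 12 pictures, two over the limit of 10).

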